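Lock the clamp slide of a sloping jig with its pin

ROBOT

A 6-joint arm with a two-finger parallel gripper is mounted at the origin on a cart in front of the work surface, level with it; the furniture and walls round the work are solid. World frame = base frame: x ahead of the robot, y to its left, z up, the work surface at z = 0. Lengths are in mm, angles in rad, forces in N, time in s.
With the tool pointing down it reaches from about 350 to 775 mm from the base axis. Payload 7.3 kg.
Tool frame: the origin (TCP) lies at the very end of the fingers, on their centre line; the grasp point (between the pads) lies 19 mm behind it; z points along the fingers, y is the line along which they close (so a half turn about z gives the same grasp; the last joint's range is limited). The gripper opens to 92 mm and grips with 3 to 60 N. Pads are 19 mm wide; open, the fingers measure 130 mm over their backs; the gripper's body (75 mm by 190 mm) begins 47 mm behind the grasp point.
Start: joints at [-1.27, 0.342, 1.524, -0, 1.275, -0.146], TCP at [226.867, -473.473, 226.741] pointing down, gripper open.
Joint ranges: [-2.53, 2.53], [-0.77, 2.02], [0.04, 2.7], [-1, 4.14], [0.28, 2.66], [-3.11, 3.11]. Speed limits (rad/s): [2.57, 2.57, 3.14, 3.14, 3.14, 3.14].

INTERFACE

Orientations are given as a 3x3 rotation matrix whose columns are the frame's x, y, z axes.
In Python, from workcell import observe, capture, finish_job, look_for, tip_of gives the robot as it stands.
- The arm moves only by the tool move_arm, never from a script. Its argument "motion" is a list of rows, each an object of numbers: "grip": the finger opening in m, from 0 to 0.0918; "tx", "ty", "tz": the shift along the tool's x, y, z in m; "rx", "ry", "rz": the turn, a rotation vector about the tool's x, y, z in rad. In form: [{"grip": .., "tx": .., "ty": .., "tz": .., "rx": .., "ry": .., "rz": ..}, ...]. A call has 1 to 12 rows; each row shifts and turns the commanded pose from where the row before left it, along the tool's axes as they then stand; what a row does not reach is not made up. A row lasts 1/8 s, in which the tool goes at most 62.5 mm and 10.7 degrees, less where a joint would pass 70% of its speed; a pose out of reach is approached as far as the arm can. A call with a gripper value outside its range is refused whole. The fingers move at their own pace and stop on an object; "squeeze" is the grip in N (left out, the last holds). Time passes only in rows, so rows that do not move let the fingers close. It gives the time, the measured TCP pose, the force, the opening and the grip force at its end, in the units of the state.
- observe(): the state, without advancing time (a new reading comes with each control period).
- capture(name): name is "scene" or "side" or "wrist"; returns a dict with "frame" (480x640x3 uint8, red, green, blue), "K" (3x3 intrinsics, pixels), "position" and "orientation" of the camera in the world; the wrist camera has in their place "hand_eye" (4x4, takes a point from camera to tool coordinates, whose origin is the TCP and whose axes are the flange's). Camera axes: x right, y down, z forward; pixel columns grow to the right and rows downward; lengths in mm; the calibration is good to about 2 mm. A picture is of the moment at which its call begins: read the wrist's pose just before it. There is no depth.
- finish_job(): hands the job in; it is judged then, once.
Trained networks look in a picture, given as the dict that the camera call returned (one of the last four; its "shot" number tells which), for a name from the list of things; names that differ only in an ending like _2 or _b are one class to them, and where a whole thing is asked for, a point or a joint stands for the part that bears it (a point fixed in the world has none). Each returns a list of dicts, best first, with "confidence" (0 to 1); they miss things now and then, are a little off and sometimes report something else, mostly with a low value. They report only what shows in the picture. A call takes as long as a camera call. They do not tell look-alikes from the thing itself.
- look_for(picture, name): "extent" ([left, top, width, height] in pixels, round what is visible of it).
- tip_of(picture, name): "centre" ([column, row] in pixels: a listed point, or the origin of a listed thing).
The state is a dict: "time": time; "joint_positions": joint angles; "qd": joint speeds; "effort": joint torques, N m; "ee_pos": TCP position; "tcp_rot": TCP orientation; "wrist_force": force on the tool from outside, world axes, zero at the start; "moment": the same for the moment, N m; "grip_width": finger opening in mm; "gripper_force": force on a finger pad.
Only numpy, scipy, OpenCV 4.12 (cv2) and the standard library are available. Lean on these libraries where they do the work, as an engineer would, in place of code of your own. Each camera call takes 0.05 s, during which the arm holds its last target. There are 200 camera calls.

TASK

On the sloping jig, slide the clamp slide across until its hole lines up with the one hole in the steel index bar underneath, and push the longer of the two racked pins through both until its collar sits fully home on the slide. The bar's hole has been set somewhere to the left (+y side of the jig) of the slide's hole and is hidden under the slide, so feel for it with the pin; let go of the pin when it is home. Leave the shorter pin in the rack and do not disturb the other things on the table.

Things in the scene. Friction and masses are not known exactly. Their poses are not given: they have to be found in the camera images.
- jig: Grey fixed jig, 200 (x) x 190 (y) x 160 mm high, origin under the centre of its base plate. Its deck slopes at 30 degrees, rising along the jig's own +x (away from the robot); the deck's normal leans 30 degrees from vertical towards the jig's -x. A mould insert is fixed in a nest on its upper half.
- bar_line (a point): Point on the jig, on top of the steel index bar (14 mm thick, 60 mm wide, flush in the deck, ends sticking out), under the slide hole's axis at joint clamp_slide = 0. The bar's one through hole, 18 mm wide, 1.5 mm chamfer, free below, lies 0 to 35 mm from here along the jig's +y: its place differs each time and is not reported. The bar holds fast; elsewhere it is flat.
- slide_hole (a point): Centre of the top mouth of the clamp slide's hole, 18 mm wide, 1.5 mm chamfer, through its 14 mm thick plate, which lies on the bar. z: hole axis, the deck normal (30 degrees from vertical); x: up the slope; y: sliding direction. The plate reaches from y = -32 to +92 mm and so hides the bar's hole; 24 mm up the slope from the axis a step rises 4 mm over it, with a 28 mm wide block, top 19 mm over the plate, and a finger beyond.
- clamp_slide (a joint): Position of the aluminium clamp slide along the jig's +y (m), range -0.05 to 0.05; it starts between -0.045 and -0.02. It moves against about 2 N of friction, with no spring, and can be pushed, or dragged by a pin standing in its hole.
- long_pin_grip (a point): Centre of the longer pin's square head, 24 x 24 x 32 mm high (z along the pin, faces square to x and y). A 28 mm wide collar is below it, its flat underside 20 mm below this point; then a 16 mm thick, 52 mm long shank, the last 4 mm tapering to 11 mm. 130 to 210 g. Starts upright in a 19 mm wide, 24 mm deep rack hole, top of head 98 mm above the table, higher than the shorter pin's.
- long_pin_tip (a point): Centre of the foot of the longer pin's shank, 72 mm below point long_pin_grip on the pin's axis.
- short_pin_grip (a point): Centre of the square head of the shorter pin: same head and collar, but the shank is only 28 mm long (top of head 74 mm above the table). To be left in the rack.
- pin_rack: Fixed wooden block, 60 (x) x 160 (y) x 34 mm high, origin under its centre, with two holes at y = +45 and -45 mm in its frame; either may hold the longer pin.
- pliers: Bystander: blue-handled pliers, 52 x 200 x 12 mm, lying left of the jig; origin at the centre of its underside.
- caliper: Bystander: steel caliper, 72 x 210 x 10 mm, lying at the left; origin at the centre of its underside.
- file: Bystander: file with a wooden handle, 24 x 245 x 24 mm, at the front edge of the table; origin at the centre of its underside.
- brass_drift: Bystander: brass hexagon bar, 15 x 126 x 13 mm, at the front edge; origin at the centre of its underside.
- mould_insert_2: Bystander: loose steel mould insert, 34 x 62 x 20 mm, right of the jig; origin at the centre of its underside.
- strap_clamp: Bystander: forged strap clamp, 30 x 100 x 16 mm, behind the jig; origin at the centre of its underside.
Not all that is in view belongs to the job. What is shaped like the part that bears long_pin_grip but blue is not meant.

How it is judged (in metres and radians):
At the end, for the whole second after the job is handed in: The longer pin is through slide and bar: collar within 2.5 mm of the slide's top, axis within 7 degrees and tip within 7 mm (each way) of the slide hole's axis, the slide not short of -8 mm; pin released, slide at rest (z of long_pin_tip in the frame of slide_hole below -0.0495 m and x of long_pin_tip in the frame of slide_hole between -0.007 and 0.007 m and y of long_pin_tip in the frame of slide_hole between -0.007 and 0.007 m and angle between the z axis of long_pin_tip and the z axis of slide_hole, either way round below 0.12 rad and value of joint clamp_slide above -0.008 m and velocity of joint clamp_slide between -0.01 and 0.01 m/s); the robot touches nothing.
It fails at once if the shorter pin is taken out of its place (distance of short_pin_grip from where it was at the start of the episode above 0.02 m).
It fails at once if a bystander (pliers, caliper, file, brass bar, loose insert, strap clamp) is pushed more than 4 cm away (distance of any of pliers, caliper, file, brass_drift, mould_insert_2, strap_clamp from where it was at the start of the episode above 0.04 m).
It also fails if it takes over 54 s, if anything falls off the work surface, if the arm or the gripper's body presses on something with over 40 N, if the wrist force passes 120 N, or if a joint passes its speed limit or range.

## Working session

There is one attempt and no reset: what is moved stays moved. The work goes in short steps, Python scripts to look and compute and a tool call to move; the robot and the scene stay as the last step left them, time stands still between calls to the robot, and variables do not carry over. Pictures are saved under pics/ and viewed, at most 10 in all, crops included, and the job is handed in when it is done.

Besides the shell and the picture viewer there is one more tool, called after ">>>" as a command line: name --argument value ..., lists and objects as JSON in quotes. move_arm: Moves the arm, as the interface text tells. Its arguments: {"type":"object","properties":{"motion":{"type":"array"},"squeeze":{"type":"number"}},"required":["motion"]}

```bash
mkdir -p pics; ls; cat > h.py <<'E'
import numpy as np, cv2
from workcell import observe, capture, finish_job, look_for, tip_of
def ray(c,px,st=None):
    K=np.array(c["K"]);d=np.linalg.inv(K)@[px[0],px[1],1]
    if "hand_eye" in c:
        H=np.array(c["hand_eye"]);R=np.array(st["tcp_rot"]);p=np.array(st["ee_pos"])
        return R@H[:3,3]+p, R@H[:3,:3]@d
    return np.array(c["position"]),np.array(c["orientation"])@d
def atz(o,d,z): return o+d*(z-o[2])/d[2]
def tri(rs):
    A=np.zeros((3,3));b=np.zeros(3)
    for o,d in rs:
        d=d/np.linalg.norm(d);P=np.eye(3)-np.outer(d,d);A+=P;b+=P@o
    x=np.linalg.solve(A,b)
    return x,[np.linalg.norm(np.cross(x-o,d/np.linalg.norm(d))) for o,d in rs]
E
python3 - <<'E'
from h import *
s=observe();print({k:np.round(v,3).tolist() for k,v in s.items()})
for n in("scene","side"):
    c=capture(n);cv2.imwrite(f"pics/{n}0.png",c["frame"][:,:,::-1]);print(n,np.round(c["position"]),np.round(c["orientation"],3).tolist())
    for t in("jig","slide_hole","bar_line","long_pin_grip","short_pin_grip","long_pin_tip","pin_rack"):
        for r in tip_of(c,t)[:3]:
            print(t,np.round(r["centre"],1),round(r["confidence"],2))
E
```

```text
pics
{'time': 0.0, 'joint_positions': [-1.27, 0.343, 1.525, -0.0, 1.275, -0.146], 'qd': [-0.0, -0.001, -0.001, -0.0, -0.0, -0.0], 'effort': [-0.004, -43.126, -24.422, 0.072, 0.056, -0.0], 'ee_pos': [226.749, -473.064, 226.063], 'tcp_rot': [[0.902, 0.432, -0.0], [0.432, -0.902, 0.001], [0.0, -0.001, -1.0]], 'wrist_force': [-0.195, -0.624, -0.914], 'moment': [-0.03, 0.013, -0.009], 'gripper_force': 0.0, 'grip_width': 91.789}
scene [-862.  745. 1049.] [[-0.452, -0.452, 0.769], [-0.892, 0.247, -0.379], [-0.018, -0.857, -0.515]]
jig [317.6 252.4] 0.81
jig [311.1 298.6] 0.26
slide_hole [332.5 232.8] 0.95
bar_line [326.5 242. ] 0.96
long_pin_grip [416.  227.5] 0.67
long_pin_grip [466.4 226.9] 0.49
short_pin_grip [443.6 234.1] 0.61
long_pin_tip [410.8 249.3] 0.65
long_pin_tip [464.9 244.5] 0.53
pin_rack [427.9 246.9] 0.71
side [  178. -1209.  1145.] [[0.951, -0.186, 0.248], [-0.31, -0.613, 0.727], [0.017, -0.768, -0.64]]
jig [314.5 247.1] 0.65
jig [323.2 259.2] 0.62
slide_hole [315.5 246.5] 0.97
bar_line [310.6 247. ] 0.9
long_pin_grip [310.7 379. ] 0.85
long_pin_grip [304.5 289. ] 0.68
long_pin_grip [309.9 313.5] 0.53
short_pin_grip [308.8 348.4] 0.6
long_pin_tip [301.5 308.7] 0.81
long_pin_tip [309.7 337. ] 0.68
long_pin_tip [311.3 399.2] 0.56
pin_rack [303.7 350.9] 0.95
```

View pics/scene0.png

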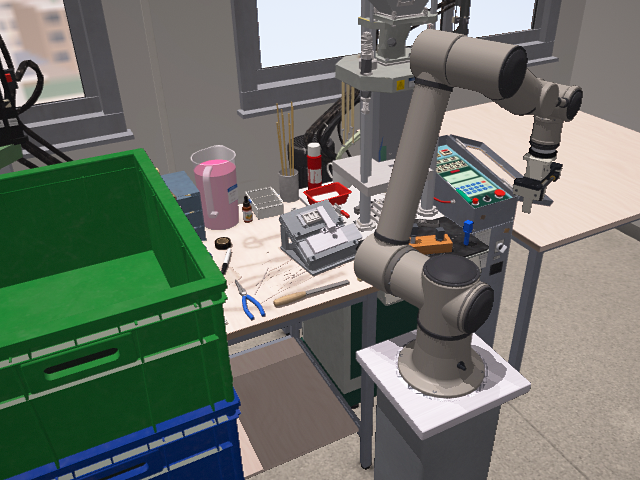

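View pics/side0.png

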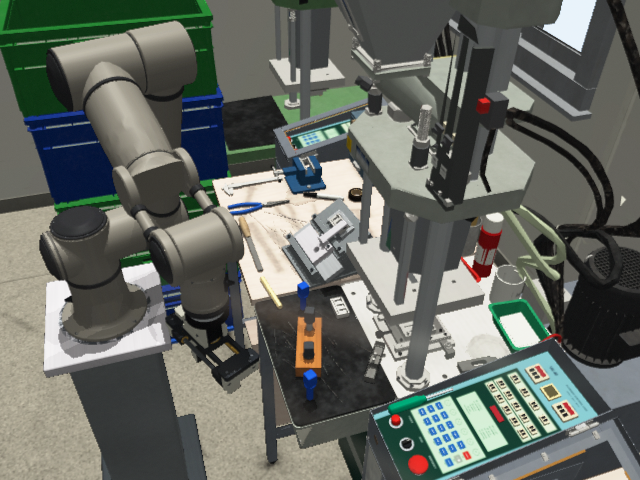

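```bash
python3 - <<'E'
from h import *
a=capture("scene");b=capture("side")
def T(n,p,q):
    x,e=tri([ray(a,p),ray(b,q)]);print(n,x.round(1),np.round(e,1))
T("slide",[332.5,232.8],[315.5,246.5]);T("bar",[326.5,242],[310.6,247])
A={"a416":[416,227.5],"a466":[466.4,226.9],"s443":[443.6,234.1]};B={"b379":[310.7,379],"b289":[304.5,289],"b313":[309.9,313.5],"b348":[308.8,348.4]}
for k in A:
  for l in B:T(k+l,A[k],B[l])
T("rack",[427.9,246.9],[303.7,350.9]);T("jig",[317.6,252.4],[314.5,247.1]);T("jig2",[317.6,252.4],[323.2,259.2])
E
```

```text
slide [578.1  -4.3  84.5] [2.6 2.6]
bar [571.7  21.6  62.2] [1.6 1.6]
a416b379 [ 497.1 -328.3   11.7] [61. 61.]
a416b289 [ 464.8 -221.4  123.7] [23.7 23.7]
a416b313 [ 481.3 -252.4   89.1] [3.1 3.1]
a416b348 [ 487.3 -291.2   47.5] [32.2 32.2]
a466b379 [ 432.3 -421.1   67.3] [0.5 0.5]
a466b289 [ 401.6 -317.6  175.1] [75. 75.]
a466b313 [ 416.5 -347.9  142.7] [57.2 57.2]
a466b348 [ 422.7 -385.1  102.2] [25.9 25.9]
s443b379 [ 459.7 -373.3   23.9] [19.4 19.4]
s443b289 [ 427.2 -267.6  137.4] [60.1 60.1]
s443b313 [ 443.2 -298.4  103. ] [41. 41.]
s443b348 [ 449.7 -336.5   60.5] [7.7 7.7]
rack [ 456.7 -292.9   12.5] [2.4 2.4]
jig [589.2  50.   27.6] [4.8 4.8]
jig2 [ 6.149e+02  3.160e+01 -3.000e-01] [3.8 3.8]
```

The scene shows the jig at about (325,240). The side view shows the orange rack with black pins: the long one at about (309,313), the short one at about (308,348). The blue decoys are at (304,290) and (310,380). I'll go above the rack and look from close by.

```bash
cat >> h.py <<'E'
from scipy.spatial.transform import Rotation as Ro
def to(p,R,s=None):
    s=s or observe();R0=np.array(s["tcp_rot"]);t=R0.T@(np.array(p)-s["ee_pos"])
    print("shift first (tool mm)",t.round(1),"rotvec then",Ro.from_matrix(R0.T@R).as_rotvec().round(4))
def Rdown(yaw,tilt=0): # tool y at heading yaw+90 or so; tool z tilted by tilt toward heading yaw
    z=np.array([np.cos(yaw)*np.sin(tilt),np.sin(yaw)*np.sin(tilt),-np.cos(tilt)])
    y=np.array([np.sin(yaw),-np.cos(yaw),0]);return np.c_[np.cross(y,z),y,z]
E
python3 - <<'E'
from h import *
to([440,-275,280],Rdown(np.deg2rad(-20)))
to([440,-275,280],Rdown(np.deg2rad(70)))
E
```

```text
shift first (tool mm) [278.  -86.9 -53.3] rotvec then [ 1.000e-04 -0.000e+00  7.959e-01]
shift first (tool mm) [278.  -86.9 -53.3] rotvec then [ 1.000e-04  1.000e-04 -7.749e-01]
```

>>> move_arm --motion '[{"tx": 0.056,"ty": -0.017,"tz": -0.011,"rz": 0.16},{"tx": 0.052,"ty": -0.026,"tz": -0.011,"rz": 0.16},{"tx": 0.047,"ty": -0.034,"tz": -0.011,"rz": 0.16},{"tx": 0.04,"ty": -0.041,"tz": -0.01,"rz": 0.16},{"tx": 0.033,"ty": -0.046,"tz": -0.01,"rz": 0.156},{"grip": 0.06}]'

```text
$.motion[0]: bad value
```

```bash
python3 - <<'E'
from h import *
s=observe();c=capture("wrist");cv2.imwrite("pics/w1.png",c["frame"][:,:,::-1])
print(s["time"],s["ee_pos"],np.round(s["tcp_rot"],3).tolist(),np.round(c["hand_eye"],2).tolist())
for t,z in(("long_pin_grip",82),("short_pin_grip",58),("long_pin_tip",10),("pin_rack",0)):
    for r in tip_of(c,t)[:4]:print(t,np.round(r["centre"],1),round(r["confidence"],2),atz(*ray(c,r["centre"],s),z).round(1))
E
```

```text
0.9 [ 226.86441756 -473.47354505  226.74312014] [[0.902, 0.432, 0.0], [0.432, -0.902, -0.0], [-0.0, 0.0, -1.0]] [[-0.0, -0.95, -0.3, 80.55], [1.0, -0.0, 0.0, 0.14], [-0.0, -0.3, 0.95, -157.88], [0.0, 0.0, 0.0, 1.0]]
```

View pics/w1.png

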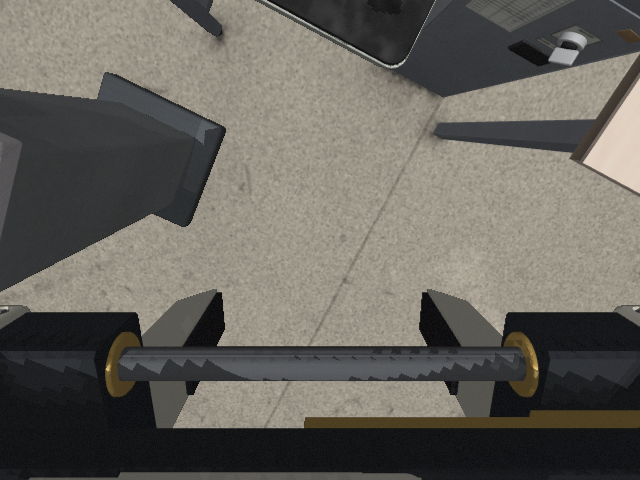

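The move was refused, so this picture shows only floor. It seems every row needs all its keys; I'll resend with them.

>>> move_arm --motion '[{"grip": 0.06,"tx": 0.056,"ty": -0.017,"tz": -0.011,"rx": 0,"ry": 0,"rz": 0.16},{"grip": 0.06,"tx": 0.052,"ty": -0.026,"tz": -0.011,"rx": 0,"ry": 0,"rz": 0.16},{"grip": 0.06,"tx": 0.047,"ty": -0.034,"tz": -0.011,"rx": 0,"ry": 0,"rz": 0.16},{"grip": 0.06,"tx": 0.04,"ty": -0.041,"tz": -0.01,"rx": 0,"ry": 0,"rz": 0.16},{"grip": 0.06,"tx": 0.033,"ty": -0.046,"tz": -0.01,"rx": 0,"ry": 0,"rz": 0.156},{"grip": 0.06,"tx": 0,"ty": 0,"tz": 0,"rx": 0,"ry": 0,"rz": 0},{"grip": 0.06,"tx": 0,"ty": 0,"tz": 0,"rx": 0,"ry": 0,"rz": 0}]'

```text
time: 2.02
ee_pos: [437.1, -276.3, 279.5]
tcp_rot: [[0.94, -0.34, -0.001], [-0.34, -0.94, -0.0], [-0.001, 0.0, -1.0]]
wrist_force: [0.5, 0.3, 0.6]
grip_width: 60.0
gripper_force: 0.0
```

```bash
python3 - <<'E'
from h import *
s=observe();c=capture("wrist");cv2.imwrite("pics/w2.png",c["frame"][:,:,::-1])
print(s["time"],s["ee_pos"],np.round(s["tcp_rot"],3).tolist())
for t,z in(("long_pin_grip",82),("short_pin_grip",58),("long_pin_tip",10),("pin_rack",0)):
    for r in tip_of(c,t)[:4]:print(t,np.round(r["centre"],1),round(r["confidence"],2),atz(*ray(c,r["centre"],s),z).round(1))
E
```

```text
2.025 [ 437.08463295 -276.27419822  279.46348868] [[0.94, -0.34, -0.001], [-0.34, -0.94, -0.0], [-0.001, 0.0, -1.0]]
long_pin_grip [175.3 200.6] 0.77 [ 496.1 -150.8   82. ]
long_pin_grip [469. 170.] 0.7 [ 429.  -421.1   82. ]
long_pin_grip [269.5 179.8] 0.62 [ 483.8 -242.8   82. ]
short_pin_grip [364.8 175. ] 0.68 [ 453.9 -329.9   58. ]
short_pin_grip [ 13.3 136.9] 0.68 [604.6 -21.   58. ]
long_pin_tip [443.  159.1] 0.76 [ 433.5 -420.2   10. ]
long_pin_tip [321.  166.9] 0.64 [ 471.6 -289.8   10. ]
long_pin_tip [198.2 187.7] 0.56 [ 497.2 -150.7   10. ]
pin_rack [320.6 167. ] 0.61 [ 470.7 -289.     0. ]
```

View pics/w2.png

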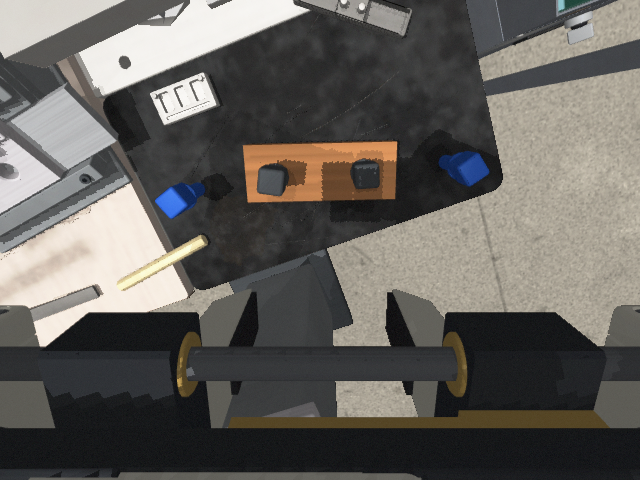

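The wrist view shows the rack, with the taller pin on the left at (270,180), the short pin at (365,175) and the blue decoys at (176,200) and (469,168). Next I go above the long pin.

```bash
python3 - <<'E'
from h import *
to([484,-245,125],Rdown(np.deg2rad(-19.4)))
E
```

```text
shift first (tool mm) [ 33.6 -46.4 154.5] rotvec then [ 0.      0.0004 -0.012 ]
```

>>> move_arm --motion '[{"grip": 0.06,"tx": 0.012,"ty": -0.016,"tz": 0.05,"rx": 0,"ry": 0,"rz": -0.012},{"grip": 0.06,"tx": 0.012,"ty": -0.016,"tz": 0.05,"rx": 0,"ry": 0,"rz": 0},{"grip": 0.06,"tx": 0.01,"ty": -0.015,"tz": 0.054,"rx": 0,"ry": 0,"rz": 0},{"grip": 0.06,"tx": 0,"ty": 0,"tz": 0,"rx": 0,"ry": 0,"rz": 0},{"grip": 0.06,"tx": 0,"ty": 0,"tz": 0,"rx": 0,"ry": 0,"rz": 0}]'

```text
time: 2.9
ee_pos: [485.5, -244.6, 127.4]
tcp_rot: [[0.944, -0.331, 0.002], [-0.331, -0.944, -0.002], [0.002, 0.001, -1.0]]
wrist_force: [0.3, -0.3, 0.3]
grip_width: 60.0
gripper_force: 0.0
```

```bash
python3 - <<'E'
from h import *
s=observe();c=capture("wrist");cv2.imwrite("pics/w3.png",c["frame"][:,:,::-1])
print(s["time"],s["ee_pos"])
for t,z in(("long_pin_grip",82),("short_pin_grip",58),("long_pin_tip",10),("pin_rack",0)):
    for r in tip_of(c,t)[:4]:print(t,np.round(r["centre"],1),round(r["confidence"],2),atz(*ray(c,r["centre"],s),z).round(1))
b=capture("side")
for r in tip_of(b,"long_pin_grip")[:4]:print(np.round(r["centre"],1),round(r["confidence"],2),atz(*ray(b,r["centre"]),82).round(1))
E
```

```text
2.9 [ 485.52974679 -244.56490722  127.39762717]
long_pin_grip [632.9 255.3] 0.75 [ 435.9 -417.5   82. ]
long_pin_grip [320.7 276.3] 0.61 [ 483.  -244.6   82. ]
long_pin_grip [164.5 299.5] 0.59 [ 499.8 -152.3   82. ]
short_pin_grip [459.2 258.3] 0.74 [ 456.  -329.2   58. ]
long_pin_tip [320.3 238.6] 0.77 [ 484.6 -244.8   10. ]
long_pin_tip [554.6 225.8] 0.75 [ 435.3 -415.3   10. ]
long_pin_tip [203.6 262. ] 0.7 [ 496.8 -152.8   10. ]
pin_rack [375.4 236.3] 0.76 [ 469.2 -285.5    0. ]
[312.8 379.1] 0.7 [ 433.6 -433.    82. ]
[308.3 316.6] 0.67 [ 479.3 -251.8   82. ]
```

View pics/w3.png

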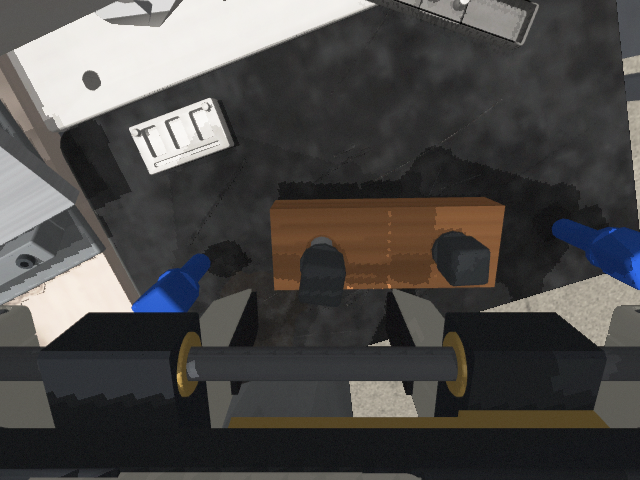

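The pin is centred between the fingers at (322,275). Descend and grip.

>>> move_arm --motion '[{"grip": 0.06,"tx": -0.001,"ty": 0,"tz": 0.028,"rx": 0,"ry": 0,"rz": 0},{"grip": 0.06,"tx": 0,"ty": 0,"tz": 0.0285,"rx": 0,"ry": 0,"rz": 0},{"grip": 0.06,"tx": 0,"ty": 0,"tz": 0,"rx": 0,"ry": 0,"rz": 0},{"grip": 0.015,"tx": 0,"ty": 0,"tz": 0,"rx": 0,"ry": 0,"rz": 0},{"grip": 0.015,"tx": 0,"ty": 0,"tz": 0,"rx": 0,"ry": 0,"rz": 0},{"grip": 0.015,"tx": 0,"ty": 0,"tz": 0,"rx": 0,"ry": 0,"rz": 0},{"grip": 0.015,"tx": 0,"ty": 0,"tz": 0,"rx": 0,"ry": 0,"rz": 0}]' --squeeze 40

```text
time: 4.12
ee_pos: [484.4, -243.1, 69.7]
tcp_rot: [[0.944, -0.331, 0.001], [-0.331, -0.944, -0.001], [0.001, 0.0, -1.0]]
wrist_force: [-0.7, -0.4, 0.2]
grip_width: 24.8
gripper_force: 0.9
```

>>> move_arm --motion '[{"grip": 0.015,"tx": 0,"ty": 0,"tz": 0,"rx": 0,"ry": 0,"rz": 0},{"grip": 0.015,"tx": 0,"ty": 0,"tz": -0.03,"rx": 0,"ry": 0,"rz": 0},{"grip": 0.015,"tx": 0,"ty": 0,"tz": -0.06,"rx": 0,"ry": 0,"rz": 0},{"grip": 0.015,"tx": 0,"ty": 0,"tz": -0.06,"rx": 0,"ry": 0,"rz": 0},{"grip": 0.015,"tx": 0,"ty": 0,"tz": -0.06,"rx": 0,"ry": 0,"rz": 0},{"grip": 0.015,"tx": 0,"ty": 0,"tz": 0,"rx": 0,"ry": 0,"rz": 0}]'

```text
time: 4.88
ee_pos: [485.9, -244.0, 284.2]
tcp_rot: [[0.944, -0.331, 0.008], [-0.331, -0.944, -0.006], [0.01, 0.003, -1.0]]
wrist_force: [0.5, 0.7, -2.3]
grip_width: 23.9
gripper_force: 39.8
```

```bash
python3 - <<'E'
from h import *
s=observe();print(s["ee_pos"],s["grip_width"])
to([535,-25,280],Rdown(np.deg2rad(20)))
E
```

```text
[ 485.91830637 -244.02216741  284.23738157] 23.90450647255344
shift first (tool mm) [ -26.1 -222.9    3.4] rotvec then [ 0.006  -0.0085 -0.686 ]
```

>>> move_arm --motion '[{"grip": 0.015,"tx": -0.007,"ty": -0.055,"tz": 0,"rx": 0,"ry": 0,"rz": 0},{"grip": 0.015,"tx": -0.007,"ty": -0.056,"tz": 0,"rx": 0,"ry": 0,"rz": 0},{"grip": 0.015,"tx": -0.006,"ty": -0.056,"tz": 0,"rx": 0,"ry": 0,"rz": 0},{"grip": 0.015,"tx": -0.006,"ty": -0.056,"tz": 0,"rx": 0,"ry": 0,"rz": 0},{"grip": 0.015,"tx": 0,"ty": 0,"tz": 0,"rx": 0,"ry": 0,"rz": -0.17},{"grip": 0.015,"tx": 0,"ty": 0,"tz": 0,"rx": 0,"ry": 0,"rz": -0.17},{"grip": 0.015,"tx": 0,"ty": 0,"tz": 0,"rx": 0,"ry": 0,"rz": -0.17},{"grip": 0.015,"tx": 0,"ty": 0,"tz": 0,"rx": 0,"ry": 0,"rz": -0.17},{"grip": 0.015,"tx": 0,"ty": 0,"tz": 0,"rx": 0,"ry": 0,"rz": 0},{"grip": 0.015,"tx": 0,"ty": 0,"tz": 0,"rx": 0,"ry": 0,"rz": 0}]'

```text
time: 6.12
ee_pos: [533.1, -23.9, 278.4]
tcp_rot: [[0.943, 0.333, -0.001], [0.333, -0.943, 0.0], [-0.001, -0.001, -1.0]]
wrist_force: [0.8, -0.1, -1.2]
grip_width: 23.8
gripper_force: 39.8
```

```bash
python3 - <<'E'
from h import *
s=observe();c=capture("wrist");cv2.imwrite("pics/w4.png",c["frame"][:,:,::-1])
print(s["time"],s["ee_pos"],np.round(s["tcp_rot"],3).tolist(),np.round(c["K"],1).tolist())
for t,z in(("slide_hole",80),("bar_line",68),("jig",0),("long_pin_grip",200),("long_pin_tip",200)):
    for r in tip_of(c,t)[:4]:print(t,np.round(r["centre"],1),round(r["confidence"],2),atz(*ray(c,r["centre"],s),z).round(1))
for n in("scene","side"):
  b=capture(n)
  for t in("slide_hole","bar_line","jig"):
    for r in tip_of(b,t)[:2]:print(n,t,np.round(r["centre"],1),round(r["confidence"],2))
E
```

```text
6.125 [533.12592656 -23.8580483  278.37508821] [[0.943, 0.333, -0.001], [0.333, -0.943, 0.0], [-0.001, -0.001, -1.0]] [[376.3, 0.0, 321.5], [0.0, 376.3, 244.6], [0.0, 0.0, 1.0]]
slide_hole [320.3 166.3] 0.79 [574.5  -8.6  80. ]
bar_line [291.5 148.8] 0.95 [579.6  22.3  68. ]
bar_line [  7.7 123. ] 0.62 [513.9 278.5  68. ]
jig [307.3 110.2] 0.72 [618.8  22.3   0. ]
long_pin_grip [320.8 321.3] 0.92 [485.  -40.8 200. ]
long_pin_tip [319.7 264.7] 0.94 [524.9 -26.  200. ]
long_pin_tip [404.6 258.4] 0.79 [548.  -77.8 200. ]
scene jig [322.4 249.9] 0.79
side slide_hole [313.5 246.1] 0.77
side bar_line [310.9 249.5] 0.95
side jig [326.6 262. ] 0.68
side jig [306.8 347.4] 0.62
```

View pics/w4.png

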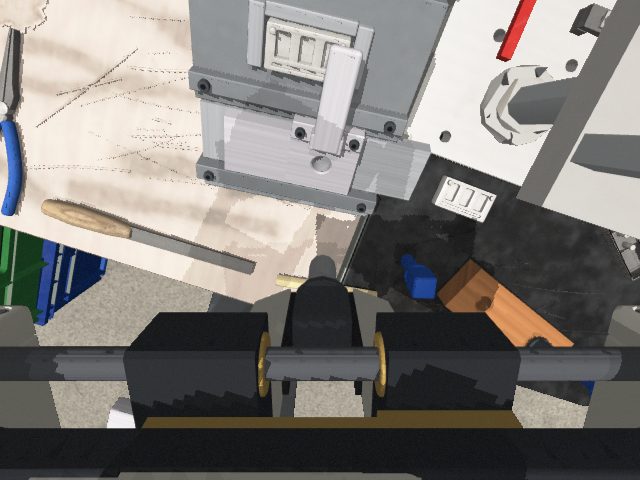

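The jig is in view with the slide hole at (320,164); the pin is held at (320,275). I'll work out the jig's yaw and the hole's height.

```bash
python3 - <<'E'
from h import *
s=observe();w=capture("wrist");a=capture("scene");b=capture("side")
print("hole ws,all",tri([ray(w,[320.3,164.5],s),ray(b,[313.5,246.1])]),tri([ray(w,[320.3,164.5],s),ray(b,[314.5,246.3]),ray(a,[332.5,232.8])]))
print("bar",tri([ray(w,[291.5,148.8],s),ray(b,[310.8,248.5])]),tri([ray(w,[291.5,148.8],s),ray(b,[310.8,248.5]),ray(a,[326.5,242])]))
print("jig",tri([ray(w,[307.3,110.2],s),ray(b,[325,261]),ray(a,[320,251])]))
def hd(p,q,z):
    d=atz(*ray(w,q,s),z)-atz(*ray(w,p,s),z);return np.rad2deg(np.arctan2(d[1],d[0])).round(1)
for z in(60,90):print(hd([208,176],[361,208],z),hd([203,86],[390,128],z),hd([200,170],[374,208],z))
def n(psi,p):pass
E
```

```text
hole ws,all (array([573.78594895,  -6.60204102,  85.33064141]), [np.float64(3.423921661736043), np.float64(3.4239216617359887)]) (array([576.36582319,  -5.37724083,  85.70602766]), [np.float64(2.549072221751532), np.float64(3.218032666021938), np.float64(3.7478645520253258)])
bar (array([575.70728733,  24.47099161,  51.05297934]), [np.float64(3.1853514992625493), np.float64(3.185351499262334)]) (array([575.74324664,  21.26757236,  57.92175556]), [np.float64(3.8266409618965462), np.float64(5.0812283709105035), np.float64(2.87035347298857)])
jig (array([6.18204315e+02, 2.19779795e+01, 1.89720201e-01]), [np.float64(1.2694612003698305), np.float64(4.46383246307044), np.float64(3.4881528588201482)])
-82.3 -82.3 -82.8
-82.3 -82.3 -82.8
```

```bash
python3 - <<'E'
from h import *
R=Rdown(np.deg2rad(7.6),np.pi/6);n=-R[:,2];tip=np.array([575.5,-6.5,84])+45*n
print(tip+59.7*n, n); to(tip+59.7*n,R)
E
```

```text
[523.60986647 -13.42362203 174.67285978] [-0.49560777 -0.0661282   0.8660254 ]
shift first (tool mm) [ -5.7 -13.2 104.5] rotvec then [-0.0549  0.5216  0.2054]
```

>>> move_arm --motion '[{"grip": 0.015,"tx": 0,"ty": 0,"tz": 0,"rx": -0.0137,"ry": 0.1304,"rz": 0.0514},{"grip": 0.015,"tx": 0,"ty": 0,"tz": 0,"rx": -0.0137,"ry": 0.1304,"rz": 0.0514},{"grip": 0.015,"tx": 0,"ty": 0,"tz": 0,"rx": -0.0137,"ry": 0.1304,"rz": 0.0514},{"grip": 0.015,"tx": 0,"ty": 0,"tz": 0,"rx": -0.0137,"ry": 0.1304,"rz": 0.0514},{"grip": 0.015,"tx": -0.03,"ty": -0.006,"tz": 0.043,"rx": 0,"ry": 0,"rz": 0},{"grip": 0.015,"tx": -0.029,"ty": -0.006,"tz": 0.043,"rx": 0,"ry": 0,"rz": 0},{"grip": 0.015,"tx": 0,"ty": 0,"tz": 0,"rx": 0,"ry": 0,"rz": 0},{"grip": 0.015,"tx": 0,"ty": 0,"tz": 0,"rx": 0,"ry": 0,"rz": 0}]'

```text
time: 7.98
ee_pos: [525.4, -13.5, 177.3]
tcp_rot: [[0.857, 0.132, 0.498], [0.115, -0.991, 0.066], [0.502, 0.001, -0.865]]
wrist_force: [0.4, 0.3, -0.9]
grip_width: 23.9
gripper_force: 39.8
```

```bash
python3 - <<'E'
from h import *
s=observe();c=capture("wrist");cv2.imwrite("pics/w5.png",c["frame"][:,:,::-1])
R=np.array(s["tcp_rot"]);p=np.array(s["ee_pos"])
print(s["time"],p,R.round(3).tolist(),s["wrist_force"])
def tool(r): return R.T@(r[0]-p),R.T@r[1]
for t,z in(("slide_hole",104.7),("bar_line",118.7),("long_pin_tip",59.7),("long_pin_grip",-12.3)):
    for r in tip_of(c,t)[:3]:
        o,d=tool(ray(c,r["centre"],s));print(t,np.round(r["centre"],1),round(r["confidence"],2),"tool",(o+d*(z-o[2])/d[2]).round(1))
E
```

```text
7.975 [525.40459717 -13.51977725 177.29479965] [[0.857, 0.132, 0.498], [0.115, -0.991, 0.066], [0.502, 0.001, -0.865]] [ 0.41847037  0.34473761 -0.86925321]
slide_hole [322.8 249.6] 0.74 tool [ -6.3   1.8 104.7]
bar_line [286.7 239.8] 0.9 tool [ -3.  -25.9 118.7]
long_pin_tip [318.2 263.9] 0.79 tool [-0.8 -1.2 59.7]
long_pin_tip [121.  410.3] 0.6 tool [-111.  -140.8   59.7]
long_pin_grip [319.5 324.6] 0.96 tool [ -2.1  -0.1 -12.3]
```

View pics/w5.png

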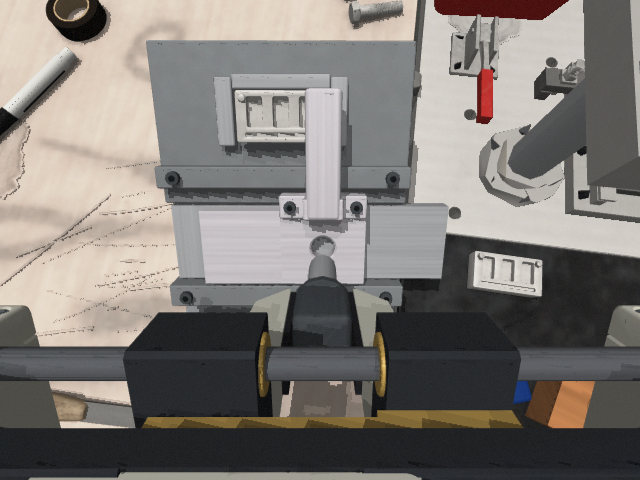

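The deck is square to the image. The slide hole is at (323,247), just beyond the pin tip at (318,263), so it needs about -4.5 mm in x and +2.5 mm in y. I'll close in and check.

>>> move_arm --motion '[{"grip": 0.015,"tx": -0.0045,"ty": 0.0025,"tz": 0.012,"rx": 0,"ry": 0,"rz": 0},{"grip": 0.015,"tx": 0,"ty": 0,"tz": 0.016,"rx": 0,"ry": 0,"rz": 0},{"grip": 0.015,"tx": 0,"ty": 0,"tz": 0.008,"rx": 0,"ry": 0,"rz": 0},{"grip": 0.015,"tx": 0,"ty": 0,"tz": 0,"rx": 0,"ry": 0,"rz": 0},{"grip": 0.015,"tx": 0,"ty": 0,"tz": 0,"rx": 0,"ry": 0,"rz": 0}]'

```text
time: 8.85
ee_pos: [538.3, -13.7, 142.3]
tcp_rot: [[0.858, 0.132, 0.496], [0.115, -0.991, 0.066], [0.501, 0.0, -0.866]]
wrist_force: [0.2, -0.5, -0.9]
grip_width: 23.9
gripper_force: 39.8
```

```bash
python3 - <<'E'
from h import *
s=observe();c=capture("wrist");cv2.imwrite("pics/w6.png",cv2.resize(c["frame"][180:320,220:420,::-1],(800,560),interpolation=cv2.INTER_CUBIC))
print(s["time"],np.round(s["ee_pos"],1),s["wrist_force"])
for t in("slide_hole","bar_line","long_pin_tip"):
    for r in tip_of(c,t)[:2]:print(t,np.round(r["centre"],1),round(r["confidence"],2))
E
```

```text
8.85 [538.3 -13.7 142.3] [ 0.23625775 -0.50928403 -0.89537807]
slide_hole [319.9 259.1] 0.89
bar_line [275.3 248.8] 0.9
long_pin_tip [319.9 263. ] 0.81
```

View pics/w6.png

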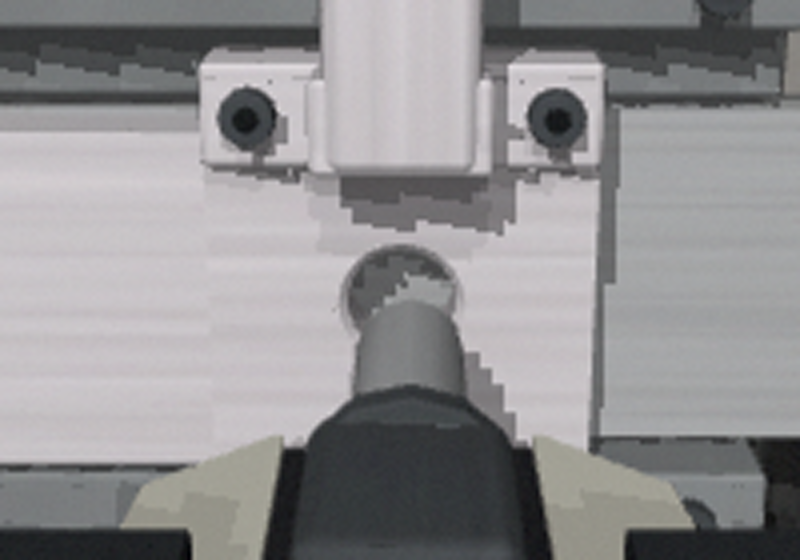

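The hole rim's centre is at about (320.5,255) in full pixels and the tip's centre at about (322.5,263.7). That makes the correction about +2.4 mm in x and -1 mm in y, after which I go down.

>>> move_arm --motion '[{"grip": 0.015,"tx": 0.0024,"ty": -0.001,"tz": 0.002,"rx": 0,"ry": 0,"rz": 0},{"grip": 0.015,"tx": 0,"ty": 0,"tz": 0.004,"rx": 0,"ry": 0,"rz": 0},{"grip": 0.015,"tx": 0,"ty": 0,"tz": 0.003,"rx": 0,"ry": 0,"rz": 0},{"grip": 0.015,"tx": 0,"ty": 0,"tz": 0.003,"rx": 0,"ry": 0,"rz": 0},{"grip": 0.015,"tx": 0,"ty": 0,"tz": 0.002,"rx": 0,"ry": 0,"rz": 0},{"grip": 0.015,"tx": 0,"ty": 0,"tz": 0,"rx": 0,"ry": 0,"rz": 0}]'

```text
time: 9.8
ee_pos: [547.0, -11.4, 130.6]
tcp_rot: [[0.859, 0.132, 0.495], [0.114, -0.991, 0.066], [0.5, -0.0, -0.866]]
wrist_force: [0.3, -0.4, -1.3]
grip_width: 24.1
gripper_force: 39.8
```

>>> move_arm --motion '[{"grip": 0.015,"tx": 0,"ty": 0,"tz": 0.003,"rx": 0,"ry": 0,"rz": 0},{"grip": 0.015,"tx": 0,"ty": 0,"tz": 0.003,"rx": 0,"ry": 0,"rz": 0},{"grip": 0.015,"tx": 0,"ty": 0,"tz": 0.001,"rx": 0,"ry": 0,"rz": 0},{"grip": 0.015,"tx": 0,"ty": 0,"tz": 0,"rx": 0,"ry": 0,"rz": 0}]'

```text
time: 10.3
ee_pos: [550.2, -10.9, 124.5]
tcp_rot: [[0.859, 0.132, 0.495], [0.114, -0.991, 0.067], [0.499, -0.0, -0.866]]
wrist_force: [-2.0, -0.9, -2.1]
grip_width: 23.8
gripper_force: 39.8
```

>>> move_arm --motion '[{"grip": 0.015,"tx": 0,"ty": 0,"tz": 0.002,"rx": 0,"ry": 0,"rz": 0},{"grip": 0.015,"tx": 0,"ty": 0,"tz": 0,"rx": 0,"ry": 0,"rz": 0},{"grip": 0.015,"tx": 0,"ty": 0,"tz": 0.002,"rx": 0,"ry": 0,"rz": 0},{"grip": 0.015,"tx": 0,"ty": 0,"tz": 0,"rx": 0,"ry": 0,"rz": 0}]'

```text
time: 10.8
ee_pos: [551.8, -10.5, 120.6]
tcp_rot: [[0.859, 0.133, 0.494], [0.114, -0.991, 0.067], [0.499, -0.001, -0.867]]
wrist_force: [-3.5, -0.5, -4.0]
grip_width: 23.7
gripper_force: 39.8
```

>>> move_arm --motion '[{"grip": 0.015,"tx": -0.001,"ty": 0,"tz": 0.002,"rx": 0,"ry": 0,"rz": 0},{"grip": 0.015,"tx": 0,"ty": 0,"tz": 0,"rx": 0,"ry": 0,"rz": 0},{"grip": 0.015,"tx": 0,"ty": 0,"tz": 0.001,"rx": 0,"ry": 0,"rz": 0},{"grip": 0.015,"tx": 0,"ty": 0,"tz": 0,"rx": 0,"ry": 0,"rz": 0}]'

```text
time: 11.3
ee_pos: [552.9, -10.5, 118.1]
tcp_rot: [[0.859, 0.132, 0.495], [0.114, -0.991, 0.066], [0.5, -0.0, -0.866]]
wrist_force: [-4.3, 0.4, -3.6]
grip_width: 23.9
gripper_force: 39.8
```

```bash
cat >> h.py <<'E'
def st():
    s=observe();R=np.array(s["tcp_rot"]);f=np.array(s["wrist_force"])-[.3,-.4,-1.2]
    print(round(s["time"],2),"F tool",(R.T@f).round(1),"M tool",(R.T@s["moment"]).round(2),"pos in start-tool axes",(Rdown(np.deg2rad(7.6),np.pi/6).T@(np.array(s["ee_pos"])-[547,-11.4,130.6])).round(1),"grip",round(s["grip_width"],1))
E
python3 -c "from h import *;st()"
```

```text
11.3 F tool [-5.1 -1.4 -0.2] M tool [ 0.2  -1.28  0.03] pos in start-tool axes [-1.  -0.1 13.8] grip 23.9
```

>>> move_arm --motion '[{"grip": 0.015,"tx": -0.001,"ty": 0,"tz": 0.001,"rx": 0,"ry": 0,"rz": 0},{"grip": 0.015,"tx": 0,"ty": 0,"tz": 0.001,"rx": 0,"ry": 0,"rz": 0},{"grip": 0.015,"tx": 0,"ty": 0,"tz": 0.001,"rx": 0,"ry": 0,"rz": 0},{"grip": 0.015,"tx": 0,"ty": 0,"tz": 0,"rx": 0,"ry": 0,"rz": 0}]'

```text
time: 11.8
ee_pos: [554.1, -10.7, 115.3]
tcp_rot: [[0.858, 0.132, 0.496], [0.114, -0.991, 0.066], [0.5, 0.0, -0.866]]
wrist_force: [-0.7, 1.4, -2.2]
grip_width: 23.8
gripper_force: 39.8
```

```bash
python3 -c "
from h import *;st()
c=capture('wrist');cv2.imwrite('pics/w7.png',cv2.resize(c['frame'][180:320,220:420,::-1],(800,560),interpolation=cv2.INTER_CUBIC))"
```

```text
11.8 F tool [-1.2 -1.9  0.5] M tool [ 0.2  -0.76  0.02] pos in start-tool axes [-1.5  0.2 16.8] grip 23.8
```

View pics/w7.png

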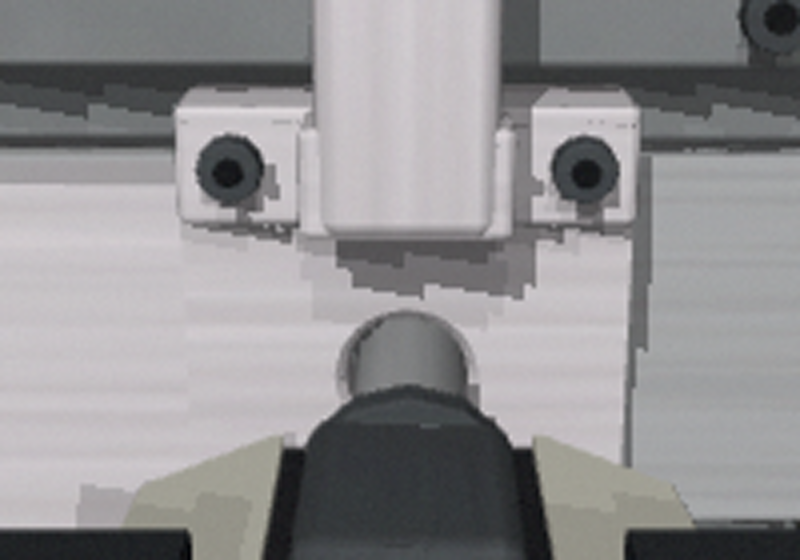

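>>> move_arm --motion '[{"grip": 0.015,"tx": 0,"ty": -0.0005,"tz": 0.001,"rx": 0,"ry": 0,"rz": 0},{"grip": 0.015,"tx": 0,"ty": 0,"tz": 0.001,"rx": 0,"ry": 0,"rz": 0},{"grip": 0.015,"tx": 0,"ty": 0,"tz": 0.001,"rx": 0,"ry": 0,"rz": 0},{"grip": 0.015,"tx": 0,"ty": 0,"tz": 0,"rx": 0,"ry": 0,"rz": 0}]'

```text
time: 12.35
ee_pos: [555.2, -10.3, 114.5]
tcp_rot: [[0.857, 0.132, 0.498], [0.115, -0.991, 0.065], [0.502, 0.001, -0.865]]
wrist_force: [-17.7, -2.5, 21.0]
grip_width: 23.7
gripper_force: 40.0
```

```bash
python3 -c "
from h import *;st()"
```

```text
12.35 F tool [ -4.5  -0.3 -28.3] M tool [-0.15 -1.53  0.03] pos in start-tool axes [-0.9 -0.  18.1] grip 23.7
```

Contact with the bar at 28 N. I'll ease the press and drag the slide to +y (tool -y).

>>> move_arm --motion '[{"grip": 0.015,"tx": -0.0003,"ty": 0,"tz": -0.001,"rx": 0,"ry": 0,"rz": 0},{"grip": 0.015,"tx": 0,"ty": -0.003,"tz": 0,"rx": 0,"ry": 0,"rz": 0},{"grip": 0.015,"tx": 0,"ty": -0.003,"tz": 0,"rx": 0,"ry": 0,"rz": 0},{"grip": 0.015,"tx": 0,"ty": -0.003,"tz": 0,"rx": 0,"ry": 0,"rz": 0},{"grip": 0.015,"tx": 0,"ty": -0.003,"tz": 0,"rx": 0,"ry": 0,"rz": 0}]'

```text
time: 12.98
ee_pos: [554.2, -0.9, 114.8]
tcp_rot: [[0.856, 0.129, 0.5], [0.114, -0.992, 0.06], [0.504, 0.005, -0.864]]
wrist_force: [-10.1, -12.6, 7.9]
grip_width: 23.4
gripper_force: 40.1
```

```bash
python3 -c "
from h import *;st()"
```

```text
12.97 F tool [ -5.7  10.8 -13.8] M tool [-2.61 -1.59 -0.03] pos in start-tool axes [-0.6 -9.4 18. ] grip 23.4
```

>>> move_arm --motion '[{"grip": 0.015,"tx": -0.0004,"ty": -0.003,"tz": 0,"rx": 0,"ry": 0,"rz": 0},{"grip": 0.015,"tx": 0,"ty": -0.003,"tz": 0,"rx": 0,"ry": 0,"rz": 0},{"grip": 0.015,"tx": 0,"ty": -0.003,"tz": 0,"rx": 0,"ry": 0,"rz": 0},{"grip": 0.015,"tx": 0,"ty": -0.003,"tz": 0,"rx": 0,"ry": 0,"rz": 0}]'

```text
time: 13.48
ee_pos: [552.5, 11.0, 114.7]
tcp_rot: [[0.856, 0.129, 0.501], [0.113, -0.992, 0.061], [0.504, 0.005, -0.864]]
wrist_force: [-9.7, -12.3, 7.8]
grip_width: 23.9
gripper_force: 40.0
```

```bash
python3 -c "
from h import *;st()"
```

```text
13.47 F tool [ -5.3  10.6 -13.5] M tool [-2.54 -1.39  0.04] pos in start-tool axes [ -0.7 -21.5  18. ] grip 23.9
```

>>> move_arm --motion '[{"grip": 0.015,"tx": -0.0003,"ty": -0.002,"tz": 0,"rx": 0,"ry": 0,"rz": 0},{"grip": 0.015,"tx": 0,"ty": -0.002,"tz": 0,"rx": 0,"ry": 0,"rz": 0},{"grip": 0.015,"tx": 0,"ty": -0.002,"tz": 0,"rx": 0,"ry": 0,"rz": 0}]'

```text
time: 13.85
ee_pos: [551.3, 17.8, 114.3]
tcp_rot: [[0.857, 0.13, 0.5], [0.113, -0.992, 0.063], [0.503, 0.003, -0.864]]
wrist_force: [-3.6, -6.2, 3.4]
grip_width: 23.6
gripper_force: 40.0
```

```bash
python3 -c "
from h import *;st()"
```

```text
13.85 F tool [-1.7  5.3 -6.3] M tool [-1.27 -0.72  0.02] pos in start-tool axes [ -1.1 -28.4  18.2] grip 23.6
```

>>> move_arm --motion '[{"grip": 0.015,"tx": 0,"ty": -0.002,"tz": 0.0003,"rx": 0,"ry": 0,"rz": 0},{"grip": 0.015,"tx": 0,"ty": -0.002,"tz": 0.0002,"rx": 0,"ry": 0,"rz": 0}]'

```text
time: 14.1
ee_pos: [550.2, 23.3, 113.3]
tcp_rot: [[0.858, 0.132, 0.496], [0.114, -0.991, 0.066], [0.5, -0.0, -0.866]]
wrist_force: [1.0, -2.4, 1.0]
grip_width: 23.7
gripper_force: 40.0
```

```bash
python3 -c "
from h import *;st()"
```

```text
14.1 F tool [ 1.5  2.1 -1.6] M tool [-0.46 -0.29  0.03] pos in start-tool axes [ -1.9 -34.   18.9] grip 23.7
```

>>> move_arm --motion '[{"grip": 0.015,"tx": 0,"ty": 0,"tz": 0.0015,"rx": 0,"ry": 0,"rz": 0},{"grip": 0.015,"tx": 0,"ty": 0,"tz": 0.001,"rx": 0,"ry": 0,"rz": 0},{"grip": 0.015,"tx": 0,"ty": 0,"tz": 0,"rx": 0,"ry": 0,"rz": 0}]'

```text
time: 14.48
ee_pos: [551.1, 23.5, 111.3]
tcp_rot: [[0.859, 0.133, 0.494], [0.115, -0.991, 0.068], [0.498, -0.002, -0.867]]
wrist_force: [0.7, -0.3, -0.7]
grip_width: 23.9
gripper_force: 40.0
```

```bash
python3 -c "
from h import *;st()"
```

```text
14.47 F tool [ 0.6 -0.1 -0.2] M tool [-0.05 -0.32 -0.02] pos in start-tool axes [ -2.2 -34.1  21. ] grip 23.9
```

It dropped freely, so the tip is in the bar's hole. On down.

>>> move_arm --motion '[{"grip": 0.015,"tx": 0.0005,"ty": 0,"tz": 0.0015,"rx": 0,"ry": 0,"rz": 0},{"grip": 0.015,"tx": 0,"ty": 0,"tz": 0.0015,"rx": 0,"ry": 0,"rz": 0},{"grip": 0.015,"tx": 0,"ty": 0,"tz": 0.001,"rx": 0,"ry": 0,"rz": 0},{"grip": 0.015,"tx": 0,"ty": 0,"tz": 0,"rx": 0,"ry": 0,"rz": 0}]'

```text
time: 14.98
ee_pos: [553.7, 23.3, 109.2]
tcp_rot: [[0.86, 0.134, 0.492], [0.115, -0.991, 0.069], [0.497, -0.003, -0.868]]
wrist_force: [-0.1, -1.4, -1.6]
grip_width: 23.8
gripper_force: 40.0
```

```bash
python3 -c "
from h import *;st()"
```

```text
14.97 F tool [-0.6  1.   0.1] M tool [-0.18 -0.62  0.03] pos in start-tool axes [ -1.  -33.5  24.1] grip 23.8
```

>>> move_arm --motion '[{"grip": 0.015,"tx": 0,"ty": -0.0004,"tz": 0.002,"rx": 0,"ry": 0,"rz": 0},{"grip": 0.015,"tx": 0,"ty": 0,"tz": 0.002,"rx": 0,"ry": 0,"rz": 0},{"grip": 0.015,"tx": 0,"ty": 0,"tz": 0.002,"rx": 0,"ry": 0,"rz": 0},{"grip": 0.015,"tx": 0,"ty": 0,"tz": 0,"rx": 0,"ry": 0,"rz": 0}]'

```text
time: 15.48
ee_pos: [556.5, 23.4, 105.4]
tcp_rot: [[0.862, 0.135, 0.488], [0.115, -0.991, 0.071], [0.494, -0.005, -0.87]]
wrist_force: [-3.6, -3.1, -3.3]
grip_width: 23.9
gripper_force: 40.0
```

```bash
python3 -c "
from h import *;st()"
```

```text
15.47 F tool [-4.7  2.2 -0.2] M tool [-0.53 -1.29  0.03] pos in start-tool axes [ -0.5 -33.2  28.8] grip 23.9
```

```bash
cat >>h.py <<'E'
def rotc():
    R0=np.array(observe()["tcp_rot"]);print("rot fix",Ro.from_matrix(R0.T@Rdown(np.deg2rad(7.6),np.pi/6)).as_rotvec().round(4))
E
python3 -c "
from h import *;rotc()"
```

```text
rot fix [-0.0058  0.0074 -0.0003]
```

>>> move_arm --motion '[{"grip": 0.015,"tx": -0.0006,"ty": -0.0004,"tz": 0.001,"rx": -0.005,"ry": 0.006,"rz": 0},{"grip": 0.015,"tx": 0,"ty": 0,"tz": 0.002,"rx": 0,"ry": 0,"rz": 0},{"grip": 0.015,"tx": 0,"ty": 0,"tz": 0.002,"rx": 0,"ry": 0,"rz": 0},{"grip": 0.015,"tx": 0,"ty": 0,"tz": 0.002,"rx": 0,"ry": 0,"rz": 0},{"grip": 0.015,"tx": 0,"ty": 0,"tz": 0,"rx": 0,"ry": 0,"rz": 0}]'

```text
time: 16.1
ee_pos: [558.7, 23.4, 102.5]
tcp_rot: [[0.864, 0.136, 0.485], [0.115, -0.991, 0.074], [0.49, -0.008, -0.871]]
wrist_force: [-10.5, -2.8, -2.2]
grip_width: 23.6
gripper_force: 40.0
```

```bash
python3 -c "
from h import *;st();rotc()"
```

```text
16.1 F tool [-10.1   0.9  -4.5] M tool [-0.32 -2.53 -0.03] pos in start-tool axes [ -0.  -32.9  32.4] grip 23.6
rot fix [-0.0087  0.011  -0.0002]
```

>>> move_arm --motion '[{"grip": 0.015,"tx": -0.0012,"ty": 0,"tz": 0,"rx": -0.004,"ry": 0.004,"rz": 0},{"grip": 0.015,"tx": 0,"ty": 0,"tz": 0,"rx": 0,"ry": 0,"rz": 0}]'

```text
time: 16.35
ee_pos: [558.2, 22.9, 103.5]
tcp_rot: [[0.863, 0.136, 0.486], [0.115, -0.991, 0.073], [0.491, -0.007, -0.871]]
wrist_force: [-6.5, 0.9, -7.2]
grip_width: 23.6
gripper_force: 40.0
```

```bash
python3 -c "
from h import *;st();rotc()"
```

```text
16.35 F tool [-8.7 -2.2  2. ] M tool [ 0.21 -2.46  0.03] pos in start-tool axes [ -0.  -32.6  31.3] grip 23.6
rot fix [-0.0079  0.0102 -0.0001]
```

>>> move_arm --motion '[{"grip": 0.015,"tx": -0.0015,"ty": 0,"tz": 0,"rx": 0,"ry": 0,"rz": 0},{"grip": 0.015,"tx": 0,"ty": 0,"tz": 0.001,"rx": 0,"ry": 0,"rz": 0},{"grip": 0.015,"tx": 0,"ty": 0,"tz": 0.001,"rx": 0,"ry": 0,"rz": 0}]'

```text
time: 16.73
ee_pos: [558.6, 22.4, 102.9]
tcp_rot: [[0.863, 0.137, 0.486], [0.115, -0.991, 0.074], [0.491, -0.007, -0.871]]
wrist_force: [-13.4, -0.1, -0.5]
grip_width: 23.6
gripper_force: 40.0
```

```bash
python3 -c "
from h import *;st();rotc()"
```

```text
16.73 F tool [-11.4  -2.1  -7.2] M tool [ 0.45 -2.68 -0.01] pos in start-tool axes [ -0.  -32.   31.9] grip 23.6
rot fix [-0.0087  0.0099  0.0002]
```

The pin is about 14 mm into the bar and binding sideways because it sits slightly skewed in the grip. I'll let go so it aligns itself or drops under its own weight.

>>> move_arm --motion '[{"grip": 0.04,"tx": 0,"ty": 0,"tz": 0,"rx": 0,"ry": 0,"rz": 0},{"grip": 0.04,"tx": 0,"ty": 0,"tz": 0,"rx": 0,"ry": 0,"rz": 0},{"grip": 0.04,"tx": 0,"ty": 0,"tz": 0,"rx": 0,"ry": 0,"rz": 0},{"grip": 0.04,"tx": 0,"ty": 0,"tz": 0,"rx": 0,"ry": 0,"rz": 0}]'

```text
time: 17.23
ee_pos: [561.4, 21.0, 104.6]
tcp_rot: [[0.861, 0.135, 0.491], [0.115, -0.991, 0.071], [0.496, -0.004, -0.868]]
wrist_force: [0.5, 0.3, -0.0]
grip_width: 39.8
gripper_force: 0.0
```

```bash
python3 -c "
from h import *;st();rotc()
s=observe();R=np.array(s['tcp_rot']);p=np.array(s['ee_pos'])
c=capture('wrist');cv2.imwrite('pics/w8.png',c['frame'][:,:,::-1])
for t in('slide_hole','long_pin_grip','long_pin_tip'):
  for r in tip_of(c,t)[:2]:print(t,np.round(r['centre'],1),round(r['confidence'],2))
for n in('side','scene'):
  b=capture(n);print(n,[(np.round(r['centre'],1),round(r['confidence'],2)) for r in tip_of(b,'long_pin_grip')])
"
```

```text
17.23 F tool [ 0.8 -0.7 -0.9] M tool [ 0.07 -0.31  0.02] pos in start-tool axes [  3.1 -30.3  31.8] grip 39.8
rot fix [-0.0051  0.0043 -0.0002]
long_pin_grip [314.3 311.8] 0.97
side [(array([312.9, 379.4]), 0.81), (array([305.2, 288.8]), 0.72), (array([309.4, 238.7]), 0.45)]
scene [(array([328.4, 234.8]), 0.58), (array([464.4, 227. ]), 0.55), (array([388. , 238.9]), 0.43)]
```

View pics/w8.png

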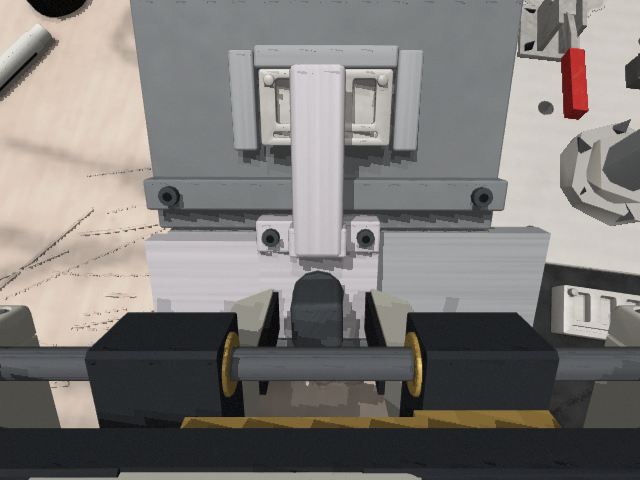

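The pin head sits just below the block at (318,300) with no shank or hole rim showing, so it looks dropped. I'll back off, close the fingers and press on the head's top to check it is seated.

>>> move_arm --motion '[{"grip": 0.04,"tx": -0.003,"ty": -0.0017,"tz": -0.01,"rx": -0.004,"ry": 0.004,"rz": 0},{"grip": 0.04,"tx": 0,"ty": 0,"tz": -0.02,"rx": 0,"ry": 0,"rz": 0},{"grip": 0.04,"tx": 0,"ty": 0,"tz": -0.03,"rx": 0,"ry": 0,"rz": 0},{"grip": 0.0,"tx": 0,"ty": 0,"tz": 0,"rx": 0,"ry": 0,"rz": 0},{"grip": 0.0,"tx": 0,"ty": 0,"tz": 0,"rx": 0,"ry": 0,"rz": 0},{"grip": 0.0,"tx": 0,"ty": 0,"tz": 0,"rx": 0,"ry": 0,"rz": 0},{"grip": 0.0,"tx": 0,"ty": 0,"tz": 0,"rx": 0,"ry": 0,"rz": 0}]'

```text
time: 18.5
ee_pos: [528.3, 18.6, 153.8]
tcp_rot: [[0.86, 0.133, 0.493], [0.114, -0.991, 0.068], [0.498, -0.002, -0.867]]
wrist_force: [0.6, 0.1, -1.3]
grip_width: 4.6
gripper_force: 0.0
```

```bash
python3 -c "
from h import *;st();rotc()
s=observe();R=np.array(s['tcp_rot']);p=np.array(s['ee_pos'])
c=capture('wrist');cv2.imwrite('pics/w9.png',c['frame'][:,:,::-1])
for t in('slide_hole','long_pin_grip','long_pin_tip'):
  for r in tip_of(c,t)[:2]:
    o,d=ray(c,r['centre'],s);o=R.T@(o-p);d=R.T@d
    print(t,np.round(r['centre'],1),round(r['confidence'],2),[(z,(o+d*(z-o[2])/d[2]).round(1)[:2]) for z in (30,55,75)])
r=look_for(c,'long_pin_grip');print(r[:2])
"
```

```text
18.5 F tool [ 0.3 -0.4  0.3] M tool [ 0.08 -0.3   0.02] pos in start-tool axes [ -1.  -32.2 -27.4] grip 4.6
rot fix [-0.0021  0.0029 -0.0004]
long_pin_grip [568.8 396.1] 0.66 [(30, array([-74.6, 149.9])), (55, array([-95.2, 169.7])), (75, array([-111.7,  185.5]))]
long_pin_grip [319.8 262.7] 0.62 [(30, array([11. , -0.1])), (55, array([ 1.8, -0.2])), (75, array([-5.6, -0.3]))]
long_pin_tip [514.2 383.2] 0.69 [(30, array([-65.4, 115.5])), (55, array([-84.7, 130.7])), (75, array([-100.3,  142.9]))]
[{'extent': [301.4, 233.0, 40.8, 57.2], 'confidence': 0.69}, {'extent': [503.1, 377.2, 90.7, 49.4], 'confidence': 0.68}]
```

>>> move_arm --motion '[{"grip": 0.0,"tx": 0,"ty": 0,"tz": 0.014,"rx": 0,"ry": 0,"rz": 0},{"grip": 0.0,"tx": 0,"ty": 0,"tz": 0.012,"rx": 0,"ry": 0,"rz": 0},{"grip": 0.0,"tx": 0,"ty": 0,"tz": 0.004,"rx": 0,"ry": 0,"rz": 0},{"grip": 0.0,"tx": 0,"ty": 0,"tz": 0.002,"rx": 0,"ry": 0,"rz": 0},{"grip": 0.0,"tx": 0,"ty": 0,"tz": 0.002,"rx": 0,"ry": 0,"rz": 0},{"grip": 0.0,"tx": 0,"ty": 0,"tz": 0.001,"rx": 0,"ry": 0,"rz": 0}]'

```text
time: 19.5
ee_pos: [545.8, 20.8, 124.4]
tcp_rot: [[0.859, 0.133, 0.494], [0.115, -0.991, 0.067], [0.499, -0.001, -0.867]]
wrist_force: [0.7, 0.6, -0.7]
grip_width: 0.4
gripper_force: 0.0
```

```bash
python3 -c "
from h import *;st();rotc()"
```

```text
19.5 F tool [ 0.7 -0.9 -0.2] M tool [ 0.07 -0.23  0.03] pos in start-tool axes [ -0.4 -32.1   6.9] grip 0.4
rot fix [-0.0015  0.0012 -0.0001]
```

Already past the un-dropped height with no contact. Continue down.

>>> move_arm --motion '[{"grip": 0.0,"tx": 0,"ty": 0,"tz": 0.003,"rx": 0,"ry": 0,"rz": 0},{"grip": 0.0,"tx": 0,"ty": 0,"tz": 0.003,"rx": 0,"ry": 0,"rz": 0},{"grip": 0.0,"tx": 0,"ty": 0,"tz": 0.003,"rx": 0,"ry": 0,"rz": 0},{"grip": 0.0,"tx": 0,"ty": 0,"tz": 0.003,"rx": 0,"ry": 0,"rz": 0},{"grip": 0.0,"tx": 0,"ty": 0,"tz": 0.003,"rx": 0,"ry": 0,"rz": 0},{"grip": 0.0,"tx": 0,"ty": 0,"tz": 0.001,"rx": 0,"ry": 0,"rz": 0}]'

```text
time: 20.25
ee_pos: [553.6, 22.0, 110.2]
tcp_rot: [[0.859, 0.133, 0.494], [0.114, -0.991, 0.068], [0.498, -0.002, -0.867]]
wrist_force: [-0.5, -0.2, 0.1]
grip_width: 0.3
gripper_force: 0.0
```

```bash
python3 -c "
from h import *;st();rotc()"
```

```text
20.25 F tool [ 0.  -0.3 -1.5] M tool [ 0.03 -0.34  0.01] pos in start-tool axes [ -0.7 -32.2  23.2] grip 0.3
rot fix [-0.0017  0.0018 -0.0002]
```

>>> move_arm --motion '[{"grip": 0.0,"tx": 0,"ty": 0,"tz": 0.0015,"rx": 0,"ry": 0,"rz": 0},{"grip": 0.0,"tx": 0,"ty": 0,"tz": 0.0015,"rx": 0,"ry": 0,"rz": 0},{"grip": 0.0,"tx": 0,"ty": 0,"tz": 0,"rx": 0,"ry": 0,"rz": 0}]'

```text
time: 20.62
ee_pos: [555.4, 21.7, 108.8]
tcp_rot: [[0.86, 0.133, 0.493], [0.114, -0.991, 0.069], [0.498, -0.002, -0.867]]
wrist_force: [-0.6, 0.2, 0.2]
grip_width: 0.4
gripper_force: 0.0
```

```bash
python3 -c "
from h import *;st();rotc()"
```

```text
20.62 F tool [-0.  -0.8 -1.6] M tool [ 0.01 -0.33  0.03] pos in start-tool axes [  0.1 -31.7  25.3] grip 0.4
rot fix [-0.0027  0.0027 -0.0003]
```

>>> move_arm --motion '[{"grip": 0.0,"tx": 0,"ty": 0,"tz": 0.0015,"rx": 0,"ry": 0,"rz": 0},{"grip": 0.0,"tx": 0,"ty": 0,"tz": 0.0015,"rx": 0,"ry": 0,"rz": 0},{"grip": 0.0,"tx": 0,"ty": 0,"tz": 0,"rx": 0,"ry": 0,"rz": 0}]'

```text
time: 21.0
ee_pos: [556.4, 21.8, 108.1]
tcp_rot: [[0.86, 0.135, 0.492], [0.115, -0.991, 0.07], [0.497, -0.004, -0.868]]
wrist_force: [-13.0, -2.4, 15.5]
grip_width: 0.6
gripper_force: 10.5
```

```bash
python3 -c "
from h import *;st();rotc()"
```

```text
21.0 F tool [ -3.3   0.1 -21.2] M tool [-0.01 -0.99  0.02] pos in start-tool axes [  0.6 -31.7  26.4] grip 0.6
rot fix [-0.0042  0.0033  0.0003]
```

>>> move_arm --motion '[{"grip": 0.0,"tx": -0.0003,"ty": 0,"tz": 0.0007,"rx": 0,"ry": 0,"rz": 0},{"grip": 0.0,"tx": 0,"ty": 0,"tz": 0,"rx": 0,"ry": 0,"rz": 0}]'

```text
time: 21.25
ee_pos: [556.5, 21.8, 108.0]
tcp_rot: [[0.86, 0.135, 0.492], [0.115, -0.991, 0.07], [0.497, -0.004, -0.868]]
wrist_force: [-16.2, -2.2, 22.0]
grip_width: 0.2
gripper_force: 13.7
```

```bash
python3 -c "
from h import *;st();rotc()"
```

```text
21.25 F tool [ -2.8  -0.5 -28.4] M tool [ 0.07 -1.09  0.  ] pos in start-tool axes [  0.6 -31.6  26.5] grip 0.2
rot fix [-0.0047  0.0032  0.0003]
```

Firmly seated. Back off and check from afar.

>>> move_arm --motion '[{"grip": 0.0,"tx": 0,"ty": 0,"tz": -0.01,"rx": 0,"ry": 0,"rz": 0},{"grip": 0.0,"tx": 0,"ty": 0,"tz": -0.03,"rx": 0,"ry": 0,"rz": 0},{"grip": 0.0,"tx": 0,"ty": 0,"tz": -0.04,"rx": 0,"ry": 0,"rz": 0},{"grip": 0.0,"tx": 0,"ty": 0,"tz": -0.02,"rx": 0,"ry": 0,"rz": 0},{"grip": 0.0,"tx": 0,"ty": 0,"tz": 0,"rx": 0,"ry": 0,"rz": 0},{"grip": 0.0,"tx": 0,"ty": 0,"tz": 0,"rx": 0,"ry": 0,"rz": 0}]'

```text
time: 22.0
ee_pos: [508.1, 14.6, 192.8]
tcp_rot: [[0.861, 0.134, 0.491], [0.115, -0.991, 0.07], [0.496, -0.004, -0.869]]
wrist_force: [-0.2, 0.9, 0.7]
grip_width: 0.2
gripper_force: 0.0
```

```bash
python3 -c "
from h import *;st()
s=observe();R=np.array(s['tcp_rot']);p=np.array(s['ee_pos'])
c=capture('wrist')
r=look_for(c,'long_pin_grip');print(r[:2])
for r in tip_of(c,'long_pin_grip')[:2]+tip_of(c,'slide_hole')[:1]:print(np.round(r['centre'],1),round(r['confidence'],2))
# predicted centre if home
S=Rdown(np.deg2rad(7.6),np.pi/6);H=np.array(c['hand_eye'])
for lab,zz in(('home',26.5+16),('5mm out',21.5+16)):
  for x in(-1,0,1):
    P=np.array([547,-11.4,130.6])+S@[x,-31.7,zz];t=R.T@(P-p);q=np.linalg.inv(H)@np.r_[t,1];u=np.array(c['K'])@q[:3];print(lab,x,(u[:2]/u[2]).round(1))
"
```

```text
22.0 F tool [ 0.7 -1.4 -1.8] M tool [ 0.04 -0.27  0.01] pos in start-tool axes [  0.7 -30.9 -71.4] grip 0.2
[{'extent': [300.5, 219.8, 37.0, 47.2], 'confidence': 0.76}, {'extent': [504.5, 339.3, 46.3, 9.9], 'confidence': 0.72}]
[319.1 244.6] 0.59
[321.1 238.3] 0.6
home -1 [320.  239.2]
home 0 [320.  237.9]
home 1 [320.  236.7]
5mm out -1 [319.9 241.2]
5mm out 0 [319.9 239.9]
5mm out 1 [319.9 238.6]
```

```bash
python3 -c "
from h import *
s=observe();R=np.array(s['tcp_rot']);p=np.array(s['ee_pos'])
c=capture('wrist');g=c['frame'].max(2)
m=((g<85)).astype(np.uint8)[190:290,280:360]
n,l,t,ce=cv2.connectedComponentsWithStats(m);print([(t[i]+[280,190,0,0,0]).tolist() for i in range(1,n) if t[i][4]>150])
for r in range(205,290,5):print(r,''.join(str(min(9,v//25)) for v in g[r,284:356:2]))
S=Rdown(np.deg2rad(7.6),np.pi/6);H=np.array(c['hand_eye'])
def pj(x,y,zz):
    P=np.array([547,-11.4,130.6])+S@[x,-31.7+y,zz];q=np.linalg.inv(H)@np.r_[R.T@(P-p),1];u=np.array(c['K'])@q[:3];return (u[:2]/u[2]).round(1)
for o in(0,12,24):
  z=26.5-o;print('out',o,'top face up/down edge',pj(11,0,z),pj(-13,0,z),'collar up',pj(13,0,z+33),'collar L/R',pj(-1,-14,z+33)[0],pj(-1,14,z+33)[0],'head L/R',pj(-13,-12,z)[0],pj(-13,12,z)[0])
print('block front at x 23..',pj(23,0,63.7-19))
for k in('side','scene'):
  b=capture(k);print(k,[(np.round(r['centre'],1),round(r['confidence'],2)) for r in tip_of(b,'long_pin_grip')+tip_of(b,'short_pin_grip')])
  K=np.array(b['K'])
  for o in(0,24):
    P=np.array([547,-11.4,130.6])+S@[-1,-31.7,42.5-o];u=K@np.array(b['orientation']).T@(P-b['position']);print(o,(u[:2]/u[2]).round(1))
"
```

```text
[[304, 220, 34, 47, 1403], [305, 268, 55, 13, 369]]
205 555444555787555555555555558744455555
210 777777777655333333333333333444447777
215 777777777777444444444444444444777777
220 777777777777777542223477777777777777
225 888888888885222222222222227777777777
230 777777777752222222222222211577777777
235 777777777722233333333333321377777777
240 777777777722222222222222221447777777
245 777777777722222222222222221444777777
250 777777777722222222222222221455547777
255 777777777732222222222222221444444777
260 777777777742222222222222221444444777
265 777777777766555533333333344444444777
270 555445555554444442222222223332223444
275 444444455444444444422222223333333445
280 444445454544444444444422444444444444
285 544444444444444444444444444444444444
out 0 top face up/down edge [320.  229.2] [320.  261.2] collar up [320.3 215.5] collar L/R 302.8 337.9 head L/R 303.5 336.6
out 12 top face up/down edge [319.8 234. ] [319.9 267.2] collar up [320.2 219.2] collar L/R 302.0 338.5 head L/R 302.6 337.2
out 24 top face up/down edge [319.7 239.2] [319.7 273.8] collar up [320.1 223.3] collar L/R 301.1 339.1 head L/R 301.7 337.8
block front at x 23.. [320.2 207. ]
side [(array([311.5, 379.6]), 0.69), (array([303.8, 287.5]), 0.61), (array([306.2, 239.7]), 0.49), (array([306. , 348.3]), 0.49)]
0 [307.9 238.3]
24 [304.  233.6]
scene [(array([332.5, 233.8]), 0.62), (array([467.9, 224.2]), 0.52), (array([386.6, 236.4]), 0.46), (array([443.1, 233.9]), 0.69)]
0 [327.6 235.3]
24 [329.8 231.1]
```

The measurements match a seated pin: a 45 px span against 45.7 predicted for home, and the side view agrees. Handing in.

```bash
python3 -c "
from h import *;print(finish_job())"
```

```text
the job is handed in; nothing more can be done
None
```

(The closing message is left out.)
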